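File the tested specimen: flip its bay tag to green and push it home

ROBOT

A 6-joint arm with a two-finger parallel gripper is mounted at the origin on a cart in front of the work surface, level with it; the furniture and walls round the work are solid. World frame = base frame: x ahead of the robot, y to its left, z up, the work surface at z = 0. Lengths are in m, angles in rad, forces in N, time in s.
With the tool pointing down it reaches from about 0.3 to 0.85 m from the base axis. Payload 4.2 kg.
Tool frame: the origin (TCP) lies at the very end of the fingers, on their centre line; the grasp point (between the pads) lies 19 mm behind it; x points along the fingers, z is the direction in which the jaws open and shut, and the axes are right-handed (so a half turn about x gives the same grasp; the last joint's range is limited). The gripper opens to 91 mm and grips with 3 to 60 N. Pads are 32 mm wide; open, the fingers measure 118 mm over their backs; the gripper's body (76 mm by 178 mm) begins 60 mm behind the grasp point.
Start: joints at [1.112, 0.32, 1.565, -0, 1.257, -0.02], TCP at [0.244, 0.521, 0.214] pointing down, gripper open.
Joint ranges: [-3.11, 3.11], [-0.84, 2.01], [0.21, 2.61], [-1.34, 4.49], [0.05, 2.63], [-2.56, 2.56]. Speed limits (rad/s): [2.57, 2.57, 3.14, 3.14, 3.14, 3.14].

INTERFACE

Orientations are given as a rotation vector (axis times angle).
In Python, from rig import manip gives the robot as it stands. Calls block until the motion is done:
- manip.movep(position, orientation): joint-space move of the TCP to a pose.
- manip.move_straight(position, frame=None, speed=0.15, guard=None): straight line of the TCP; frame=None keeps the orientation; speed is the mean speed in m/s. With guard (N) it stops when the force on the tool has changed by that much, and returns True; else False.
- manip.goto_joints(angles): joint-space move.
- manip.open_gripper() and manip.grasp(strength=None): open the fingers fully, or close them until they stop; strength is the grip in N (None keeps the last).
- manip.sleep(seconds).
- manip.ik(position, orientation): joint angles nearest the present ones, or None.
- manip.get_state(): the state.
- manip.camera(name): name is "side" or "top"; returns the picture (400x640x3 uint8, red, green, blue); there is no depth.
- manip.get_calibration(name): a dict with "K" (3x3 intrinsics, pixels), "R" (3x3) and "t" (3): a world point X has camera coordinates R X + t. Camera axes: x right, y down, z forward; pixel columns grow to the right and rows downward; lengths in m; the calibration is good to about 2 mm. A picture is of the moment at which its call begins. get_calibration takes no time and is no camera call.
A pose or a line that the arm cannot do raises manip.Unreachable and nothing moves.
- manip.sign_off(): hands the job in, once; it reports no verdict.
The state is a dict: "t": time; "joints": joint angles; "joint_vel": joint speeds; "effort": joint torques, N m; "ee_pos": TCP position; "orientation": TCP orientation; "wrist_force": force on the tool from outside, world axes, zero at the start; "wrist_torque": the same for the moment, N m; "width": finger opening in m.
Only numpy, scipy, OpenCV 4.12 (cv2) and the standard library are available. Lean on these libraries where they do the work, as an engineer would, in place of code of your own. Each camera call takes 0.05 s, during which the arm holds its last target.

TASK

The green specimen has been tested and can be filed in the rack. With a fingertip, flip the red cover tag of its own bay right over the pivot so that it lies back with its green face up, then push the specimen along its lane until it is fully home against the back of the bay; only push it, never pick it up. The black specimens still wait for their test: leave them and their red tags alone, and the loupe and tweezers beside the rack too.

Things in the scene. Friction and masses are not known exactly. Their poses are not given: they have to be found in the camera images.
- rack: fixed aluminium specimen rack, base 234 mm deep (x), 236 wide (y), 8 thick. Origin at desk height below the middle of the steel pivot rod (along rack y, axis 50 mm up); x points to its back, away from the robot, y left, z up. Lanes at y = +72 (left), 0, -72 mm run along x from the front edge (x = -180) to a bay under a tag. Rod brackets reach 57 mm, the rear rest rail (x = 40) 48.5 mm above the desk
- green_specimen: green round moulded specimen puck, 30 mm across, 20 mm high, 30 g, loose, standing upright in one of the three lanes 103 to 125 mm short of home; origin at the centre of its underside, z up
- black_specimen_1: black round moulded specimen puck, 30 mm across, 19 mm high, standing in another lane; still waiting for its test, to be left alone; origin at the centre of its underside
- black_specimen_2: black round moulded specimen puck, 30 mm across, 16 mm high, standing in another lane; still waiting for its test, to be left alone; origin at the centre of its underside
- left_tag (a joint): hinge of the left bay's cover tag on the rod, rad: 0 = lying forward over the bay towards the lane mouth, red face up (start of all); 1.57 = upright; 3.14 = lying back on the rest rail, green face up. Stops at 0 and 3.14. No spring, light damping: under 0.1 N m turns it; let go before upright it falls back to 0, 10 degrees or more past upright it falls to 3.14
- left_tab (a point): middle of the free edge of the left tag's black finger tab, moving with it. Tag at 0: plate 42 mm wide, 3 thick, 50 long from the pivot, level at 50 mm height; then the tab, 30 wide, slopes up 20 degrees to end 73 mm forward of the pivot, 58 mm above the desk, free beneath: a finger tilted about 40 degrees, pointing down and to the rack's back, lifts it from below
- left_pivot (a point): on the pivot axis, middle of the left tag, 50 mm above the desk. At tag 0 a lip 34 mm wide hangs 30 mm down from the plate, its outer face 50 mm forward of the axis, and shuts the bay to the specimen until the tag is flipped
- left_home (a point): floor of the left bay, 8 mm above the desk: where the underside centre of a specimen is when fully home, touching the back stop, 27 mm forward of the pivot axis. The lane before it has guide rails 33 mm apart, 4 mm above its floor, from 171 to 37 mm forward of the axis; then come bay cheeks 40 mm high, which begin 4 mm behind the front of a specimen at home
- middle_tag (a joint): hinge of the middle bay's cover tag on the rod, rad: 0 = lying forward over the bay towards the lane mouth, red face up (start of all); 1.57 = upright; 3.14 = lying back on the rest rail, green face up. Stops at 0 and 3.14. No spring, light damping: under 0.1 N m turns it; let go before upright it falls back to 0, 10 degrees or more past upright it falls to 3.14
- middle_tab (a point): middle of the free edge of the middle tag's black finger tab, moving with it. Tag at 0: plate 42 mm wide, 3 thick, 50 long from the pivot, level at 50 mm height; then the tab, 30 wide, slopes up 20 degrees to end 73 mm forward of the pivot, 58 mm above the desk, free beneath: a finger tilted about 40 degrees, pointing down and to the rack's back, lifts it from below
- middle_pivot (a point): on the pivot axis, middle of the middle tag, 50 mm above the desk. At tag 0 a lip 34 mm wide hangs 30 mm down from the plate, its outer face 50 mm forward of the axis, and shuts the bay to the specimen until the tag is flipped
- middle_home (a point): floor of the middle bay, 8 mm above the desk: where the underside centre of a specimen is when fully home, touching the back stop, 27 mm forward of the pivot axis. The lane before it has guide rails 33 mm apart, 4 mm above its floor, from 171 to 37 mm forward of the axis; then come bay cheeks 40 mm high, which begin 4 mm behind the front of a specimen at home
- right_tag (a joint): hinge of the right bay's cover tag on the rod, rad: 0 = lying forward over the bay towards the lane mouth, red face up (start of all); 1.57 = upright; 3.14 = lying back on the rest rail, green face up. Stops at 0 and 3.14. No spring, light damping: under 0.1 N m turns it; let go before upright it falls back to 0, 10 degrees or more past upright it falls to 3.14
- right_tab (a point): middle of the free edge of the right tag's black finger tab, moving with it. Tag at 0: plate 42 mm wide, 3 thick, 50 long from the pivot, level at 50 mm height; then the tab, 30 wide, slopes up 20 degrees to end 73 mm forward of the pivot, 58 mm above the desk, free beneath: a finger tilted about 40 degrees, pointing down and to the rack's back, lifts it from below
- right_pivot (a point): on the pivot axis, middle of the right tag, 50 mm above the desk. At tag 0 a lip 34 mm wide hangs 30 mm down from the plate, its outer face 50 mm forward of the axis, and shuts the bay to the specimen until the tag is flipped
- right_home (a point): floor of the right bay, 8 mm above the desk: where the underside centre of a specimen is when fully home, touching the back stop, 27 mm forward of the pivot axis. The lane before it has guide rails 33 mm apart, 4 mm above its floor, from 171 to 37 mm forward of the axis; then come bay cheeks 40 mm high, which begin 4 mm behind the front of a specimen at home
- loupe: black folding magnifier, 34 x 67 x 12 mm, lying on the desk to the right of the rack; to be left alone; origin at its underside
- tweezers: steel tweezers, 126 mm long, lying on the desk to the left of the rack; to be left alone; origin at its underside
Things that resemble listed ones, but are neither listed nor needed, are in the scene too. Leave any pink or yellow look-alike of the green_specimen alone.

How it is judged:
By the outcome, as a careful person would: the job done as asked, in the order asked, and still so for the second after the job is handed in, with the robot touching nothing.
It also fails if it takes over 50 s, if anything falls off the work surface, if the arm or the gripper's body presses on something with over 40 N, if the wrist force passes 120 N, or if a joint passes its speed limit or range.

## Working session

There is one attempt and no reset: what is moved stays moved. The work goes in short steps, each a Python script; the robot and the scene stay as the last script left them, time stands still between calls to the robot, and variables do not carry over. Pictures are saved under pics/ and viewed, and the job is handed in when it is done.

```bash
mkdir -p pics; ls; python3 - <<'E'
from rig import manip
import cv2
for n in("side","top"):
    im=manip.camera(n); cv2.imwrite(f"pics/{n}0.png",im[:,:,::-1])
    c=manip.get_calibration(n); print(n,c)
s=manip.get_state(); print(s)
E
```

```text
pics
side {'K': array([[452.84114021,   0.        , 321.20124578],
       [  0.        , 452.84114021, 199.90082269],
       [  0.        ,   0.        ,   1.        ]]), 'R': array([[-0.02131774, -0.99976374,  0.00424514],
       [-0.73418174,  0.01277237, -0.67883285],
       [ 0.67861825, -0.01758788, -0.73428056]]), 't': array([-0.05552567,  0.42161952,  0.61376292])}
top {'K': array([[410.62991233,   0.        , 315.81162692],
       [  0.        , 410.62991233, 204.87003935],
       [  0.        ,   0.        ,   1.        ]]), 'R': array([[-0.0078257 , -0.99975049,  0.02092172],
       [-0.98365657,  0.00393263, -0.18001188],
       [ 0.17988469, -0.02198851, -0.98344192]]), 't': array([-0.08305795,  0.51865613,  0.85867607])}
{'t': 0.1, 'joints': array([ 1.11200988e+00,  3.20214114e-01,  1.56553553e+00, -5.83300688e-05,
        1.25741036e+00, -2.00183199e-02]), 'joint_vel': array([-0.00047577, -0.00050563, -0.00566475,  0.00084667, -0.00029979,
        0.00073563]), 'effort': array([ 1.04427883e-03, -4.13332772e+01, -2.32509166e+01,  7.27075827e-02,
        4.21942072e-02, -6.24588074e-05]), 'ee_pos': array([0.24410108, 0.52011904, 0.21322067]), 'orientation': array([-0.88111359,  1.38673112,  0.87969962]), 'wrist_force': array([0.35784693, 0.54087151, 0.16990252]), 'wrist_torque': array([-0.00145462, -0.05954474, -0.02171779]), 'width': 0.09121549559839677}
```

View pics/side0.png

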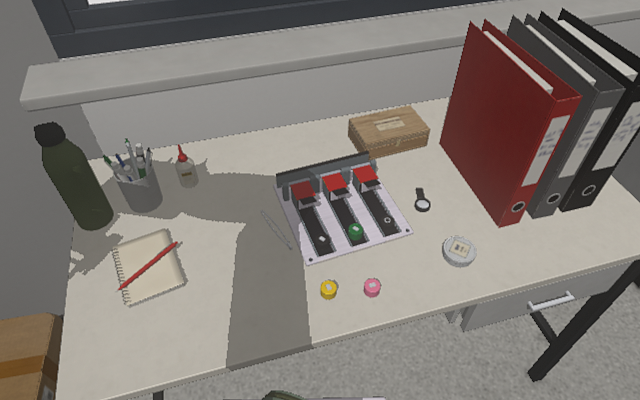

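View pics/top0.png

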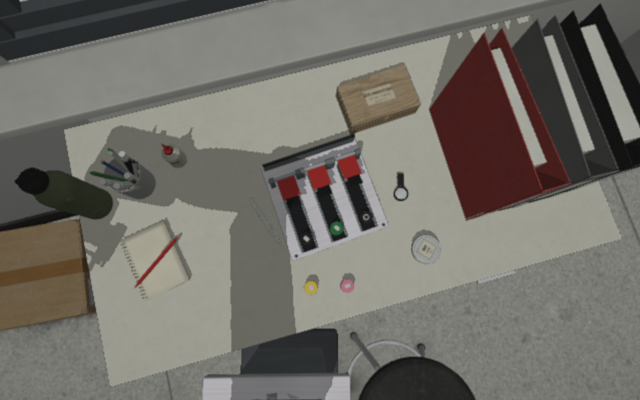

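The rack shows at side (345,210) and top (325,200), with the green puck in the middle lane at side (355,231) and top (336,228). The yellow and pink look-alikes stand in front, at side (328,289) and (372,287). Next, enlarged crops.

```bash
python3 - <<'E'
import cv2
a=cv2.imread("pics/side0.png")[140:275,250:430]; cv2.imwrite("pics/side0c.png",cv2.resize(a,None,fx=4.4,fy=4.4,interpolation=cv2.INTER_CUBIC))
a=cv2.imread("pics/top0.png")[130:265,250:410]; cv2.imwrite("pics/top0c.png",cv2.resize(a,None,fx=4.4,fy=4.4,interpolation=cv2.INTER_CUBIC))
E
```

```text
(no output)
```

View pics/side0c.png

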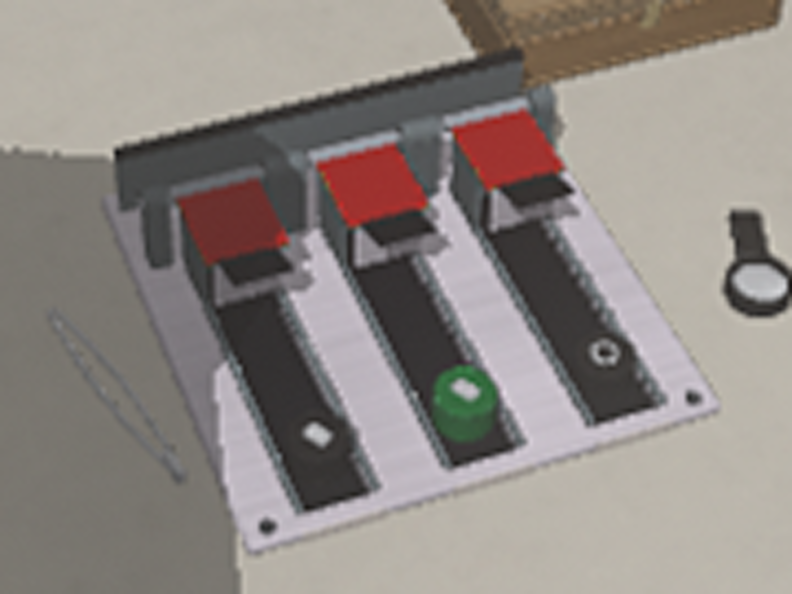

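View pics/top0c.png

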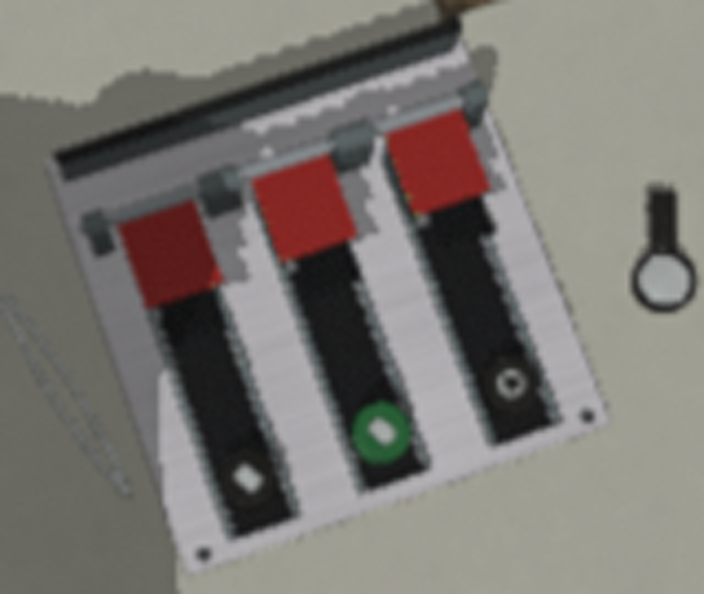

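```bash
cat > h.py <<'E'
import numpy as np, cv2
from rig import manip
from scipy.optimize import least_squares
C={n:manip.get_calibration(n) for n in("side","top")}
OFF={"side":(250,140),"top":(250,130)}
def cp(n,p,s=4.4,off=None):
    o=off or OFF[n]; return np.array([o[0]+(p[0]+.5)/s-.5,o[1]+(p[1]+.5)/s-.5])
def proj(n,X):
    c=C[n]; x=c["K"]@(c["R"]@np.asarray(X)+c["t"]); return x[:2]/x[2]
def ray(n,p,z):
    c=C[n]; d=c["R"].T@np.linalg.inv(c["K"])@np.array([*p,1]); o=-c["R"].T@c["t"]
    return o+d*(z-o[2])/d[2]
def tri(pp):
    f=lambda X:np.concatenate([proj(n,X)-p for n,p in pp])
    r=least_squares(f,[.5,0,.03]); return r.x,np.abs(r.fun).max()
def Rz(a): return np.array([[np.cos(a),-np.sin(a),0],[np.sin(a),np.cos(a),0],[0,0,1]])
E
python3 - <<'E'
from h import *
F=[("side",(248,551),(-.18,.118,.008)),("side",(719,408),(-.18,-.118,.008)),
("top",(188,572),(-.18,.118,.008)),("top",(607,422),(-.18,-.118,.008)),("top",(50,158),(.054,.118,.008)),("side",(103,200),(.054,.118,.008))]
for l,a,b in((.072,(215,265),(290,235)),(0,(356,224),(430,200)),(-.072,(490,182),(564,160))):
    F+=[("side",a,(-.05,l+.021,.0515)),("side",b,(-.05,l-.021,.0515))]
for l,a,b in((.072,(148,308),(222,281)),(0,(286,262),(355,240)),(-.072,(422,213),(490,188))):
    F+=[("top",a,(-.05,l+.021,.0515)),("top",b,(-.05,l-.021,.0515))]
def f(q,cams=("side","top")):
    return np.concatenate([proj(n,Rz(q[3])@np.array(X)+q[:3])-cp(n,p) for n,p,X in F if n in cams])
r=least_squares(f,[.5,0,0,.2],loss="soft_l1"); print("all",r.x); print(np.round(r.fun.reshape(-1,2),2) if 0 else np.round(f(r.x).reshape(-1,2),1).tolist())
for c in("side","top"):
    r1=least_squares(lambda q:f([*q[:2],0,q[2]],(c,)),[.5,0,.2]); print(c,r1.x)
q=r.x
X,e=tri([("side",cp("side",(465,389))),("top",cp("top",(381,431)))]); print("green top",X,e)
print("in rack",Rz(-q[3])@(X-q[:3]))
np.save("rack.npy",q)
E
```

```text
all [ 0.60819997 -0.08674619 -0.00276617  0.33307605]
[[-0.2, -1.1], [0.6, -1.1], [0.4, 0.5], [2.3, 0.1], [-0.6, -0.1], [-0.7, -1.5], [-2.1, -0.5], [-0.1, 1.3], [-1.7, 0.2], [-0.1, 0.8], [-0.8, 1.5], [0.1, 1.8], [0.4, -0.2], [1.6, -0.2], [-0.2, -0.3], [1.9, -1.3], [-0.8, 0.5], [1.3, 0.2]]
side [ 0.60606075 -0.08748194  0.33683899]
top [ 0.60749875 -0.08526839  0.33057578]
green top [ 0.47014465 -0.13330076  0.02630814] 0.613956176185809
in rack [-0.14568904  0.00114142  0.02907431]
```

Candidates for "green specimen":
- green puck in the middle lane, side (355,231)
- yellow puck, side (328,289)
- pink puck, side (372,287)
- black puck in the left lane, side (322,239)
- black puck in the right lane, side (387,220)

The close crop confirms the green one. It measures rack x = -146 mm (119 mm short of home, expected 103 to 125) and top 26–29 mm (expected 28). Its own tag is the middle one. Next I check that every pose can be reached.

```bash
cat >> h.py <<'E'
from scipy.spatial.transform import Rotation as Rot
Q=np.array([.607,-.0864,0.]); YAW=.333
W=lambda p: Rz(YAW)@np.array(p,float)+Q
SG=-1
def ori(tau):
    t=np.radians(tau); d=np.array([np.sin(t),0,-np.cos(t)]); z=np.array([0,SG*1.,0]); y=np.cross(z,d)
    return Rot.from_matrix(Rz(YAW)@np.stack([d,y,z],1)).as_rotvec()
def tcp(corner,tau):  # corner (x,z) rack -> tcp world
    t=np.radians(tau); return W([corner[0]-.016*np.cos(t),0,corner[1]-.016*np.sin(t)])
def arc():
    out=[]
    for ph in (-10,5,20,35,50,65,80,95,107,118):
        tau=min(45,95-ph); p=np.radians(ph)
        out.append((tcp((-.061*np.cos(p),.05+.061*np.sin(p)),tau),ori(tau)))
    return out
E
python3 - <<'E'
import h; from h import *
for sg in(-1,1):
    h.SG=sg; print(sg)
    P=[(W([-.13,0,.16]),ori(45)),(W([-.1,0,.07]),ori(45)),(W([-.085,0,.028]),ori(45))]+arc()+[(W([-.183,0,.1]),ori(0)),(W([-.183,0,.015]),ori(0)),(W([-.058,0,.015]),ori(0))]
    for p,o in P:
        j=manip.ik(p,o); print(np.round(p,3), None if j is None else np.round(j,2))
for n,pp in(("yellow",[("side",(328,285)),("top",(311,286))]),("pink",[("side",(372,283)),("top",(347,283))])):
    X,e=tri(pp); print(n,X,e,Rz(-YAW)@(X-Q))
E
```

```text
-1
[ 0.484 -0.129  0.16 ] [-0.71  0.13  2.29  1.26  0.7  -0.48]
[ 0.512 -0.119  0.07 ] [-0.63  0.34  2.37  1.7   0.63 -0.95]
[ 0.527 -0.114  0.028] [-0.6   0.46  2.39  1.91  0.64 -1.17]
[ 0.54  -0.11   0.028] [-0.57  0.46  2.37  1.92  0.63 -1.15]
[ 0.539 -0.11   0.044] [-0.57  0.42  2.36  1.85  0.62 -1.07]
[ 0.542 -0.109  0.06 ] [-0.56  0.39  2.34  1.78  0.6  -0.98]
[ 0.549 -0.106  0.074] [-0.55  0.36  2.32  1.72  0.58 -0.89]
[ 0.559 -0.103  0.085] [-0.52  0.34  2.29  1.67  0.57 -0.81]
[ 0.57  -0.099  0.097] [-0.39  0.29  2.09  0.79  0.48  0.19]
[ 0.582 -0.095  0.106] [-0.26  0.34  1.87  0.22  0.73  0.82]
[ 0.597 -0.09   0.111] [-0.17  0.44  1.65  0.    1.05  1.07]
[ 0.609 -0.086  0.112] [-0.11  0.56  1.46 -0.09  1.32  1.16]
[ 0.62  -0.082  0.11 ] [-0.07  0.67  1.29 -0.15  1.55  1.2 ]
[ 0.434 -0.146  0.1  ] [-0.35  0.25  1.99  0.    0.9   0.89]
[ 0.434 -0.146  0.015] [-0.35  0.37  2.09 -0.    0.68  0.89]
[ 0.552 -0.105  0.015] [-0.21  0.5   1.85  0.    0.8   1.03]
1
[ 0.484 -0.129  0.16 ] None
[ 0.512 -0.119  0.07 ] [-0.63  0.34  2.37  1.7   0.63  2.19]
[ 0.527 -0.114  0.028] [-0.6  
[... 292 characters left out ...]
.085] [-0.52  0.34  2.29  1.67  0.57  2.33]
[ 0.57  -0.099  0.097] None
[ 0.582 -0.095  0.106] [-0.26  0.34  1.87  0.22  0.73 -2.32]
[ 0.597 -0.09   0.111] [-0.17  0.44  1.65  0.    1.05 -2.07]
[ 0.609 -0.086  0.112] [-0.11  0.56  1.46 -0.09  1.32 -1.98]
[ 0.62  -0.082  0.11 ] [-0.07  0.67  1.29 -0.15  1.55 -1.94]
[ 0.434 -0.146  0.1  ] [-0.35  0.25  1.99  0.    0.9  -2.25]
[ 0.434 -0.146  0.015] [-0.35  0.37  2.09 -0.    0.68 -2.25]
[ 0.552 -0.105  0.015] [-0.21  0.5   1.85 -0.    0.8  -2.11]
yellow [ 0.34207823 -0.07506205  0.01904874] 0.1316057423812822 [-0.2466624   0.09731266  0.01904874]
pink [ 0.34780463 -0.15626015  0.01433801] 0.7128828387787962 [-0.26779259  0.01870325  0.01433801]
```

```bash
python3 - <<'E'
from h import *
manip.grasp(10)
manip.movep(W([-.14,0,.16]),ori(45))
manip.move_straight(W([-.11,0,.08]))
manip.move_straight(W([-.088,0,.032]),speed=.08)
s=manip.get_state(); print(s["t"],s["ee_pos"]-W([-.088,0,.032]),s["wrist_force"],s["width"],s["joints"])
for n in("side","top"):
    im=manip.camera(n)[:,:,::-1]; o=OFF[n]
    cv2.imwrite(f"pics/{n}1.png",cv2.resize(im[o[1]-60:o[1]+125,o[0]-20:o[0]+180],None,fx=3,fy=3,interpolation=cv2.INTER_CUBIC))
E
```

```text
5.4583 [ 0.00012966 -0.00021087  0.00060094] [-0.15654037 -0.37456674 -0.13360545] 0.0005417032925674662 [-0.60439825  0.44337113  2.39104485  1.88636018  0.64296126 -1.15364626]
```

```bash
python3 -c "
import cv2,numpy as np
a=cv2.imread('pics/side1.png');b=cv2.imread('pics/top1.png')
cv2.imwrite('pics/both1.png',cv2.resize(np.hstack([a,b]),(800,370)))"
```

```text
(no output)
```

View pics/side1.png

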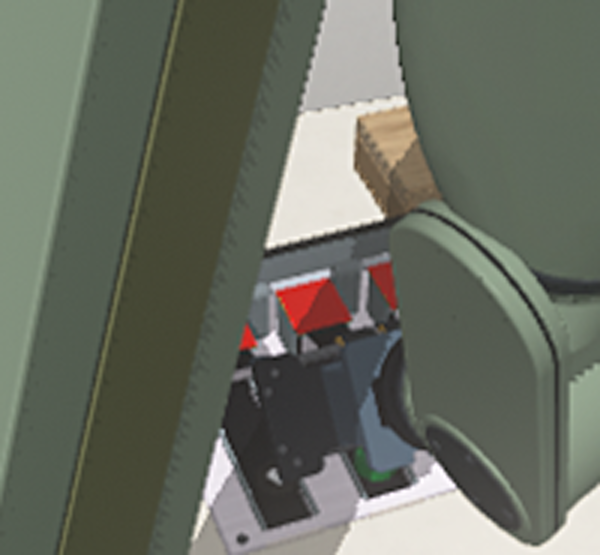

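View pics/top1.png

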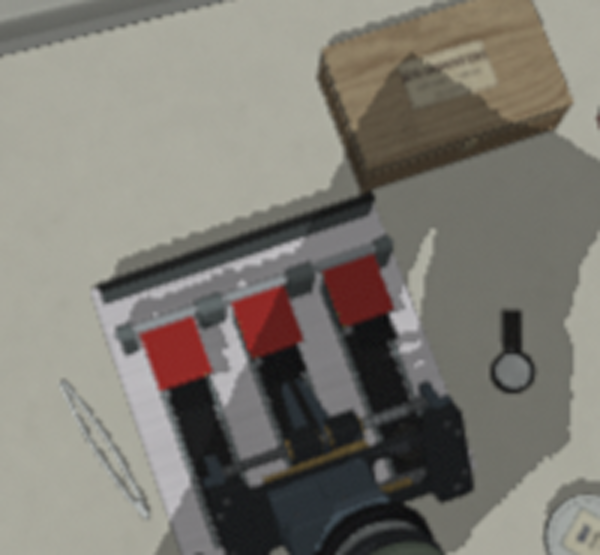

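The top view shows the closed fingertips at about (300,400), centred just in front of the middle tab at (287,365). The neighbouring tags and lanes are clear of the gripper, so I carry on with the insertion and the arc.

```bash
python3 - <<'E'
from h import *
def st(p,tau,v=.05):
    hit=manip.move_straight(p,frame=ori(tau),speed=v,guard=15)
    s=manip.get_state(); print(round(s["t"],2),tau,np.round(s["ee_pos"]-p,4),np.round(s["wrist_force"],1),np.round(s["joints"][3:],2),hit)
    return hit
ok=not st(tcp((-.061,.039),45),45)
for ph in range(-10,56,13):
    if not ok: break
    p=np.radians(ph); ok=not st(tcp((-.061*np.cos(p),.05+.061*np.sin(p)),45),45,.04)
for n in("side","top"):
    im=manip.camera(n)[:,:,::-1]; o=OFF[n]
    cv2.imwrite(f"pics/{n}2.png",cv2.resize(im[o[1]-60:o[1]+125,o[0]-20:o[0]+180],None,fx=3,fy=3,interpolation=cv2.INTER_CUBIC))
E
```

```text
6.03 45 [ 0.0002  0.0004 -0.0002] [-0.2 -0.1  0.5] [ 1.92  0.63 -1.16] False
6.28 45 [-0.0001 -0.      0.    ] [0.8 0.8 0.2] [ 1.92  0.63 -1.15] False
6.78 45 [-0.0001 -0.0001  0.0001] [-0.4  0.3  0.4] [ 1.86  0.62 -1.08] False
7.27 45 [-0.0001  0.     -0.0001] [-0.8 -0.1 -0.3] [ 1.8  0.6 -1. ] False
7.76 45 [-0.0001  0.     -0.0002] [0.3 0.3 0.7] [ 1.75  0.59 -0.92] False
8.25 45 [-0.0001  0.     -0.0002] [ 0.3 -1.3  0.3] [ 1.7   0.58 -0.85] False
8.74 45 [-0.0001  0.0001 -0.0001] [ 0.2 -0.4  1.2] [ 1.66  0.56 -0.78] False
```

View pics/top2.png

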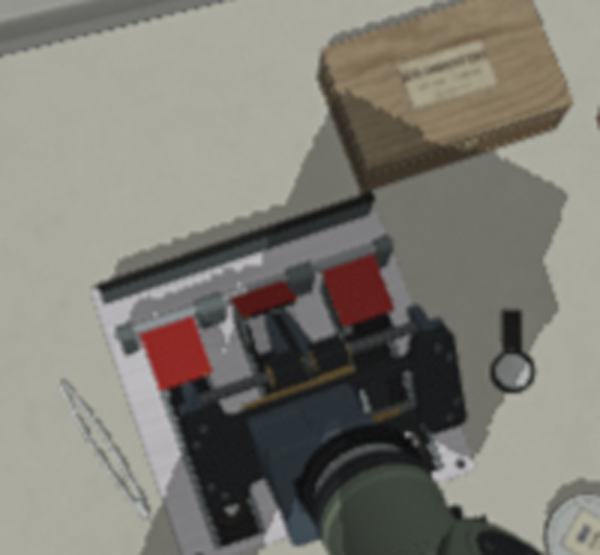

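View pics/side2.png

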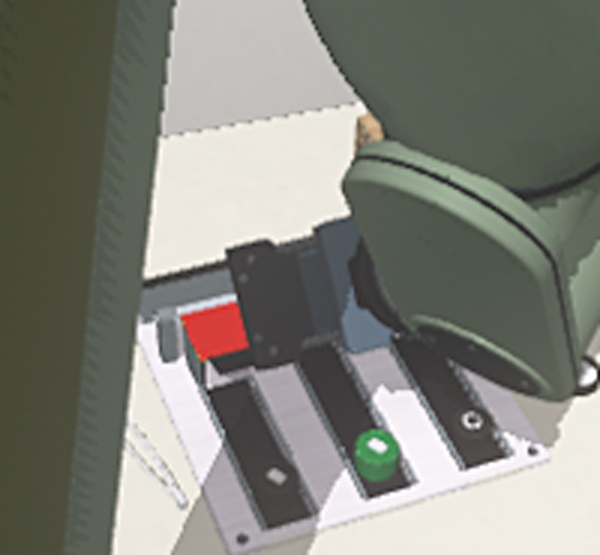

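The top view shows the middle tag foreshortened at (265,298), so it is up at roughly 60°. The other two tags are still down. I continue past upright while un-tilting the tool, with the pace limited by joint speed.

```bash
python3 - <<'E'
from h import *
for ph in list(range(59,120,6)):
    tau=min(45,97-ph); p=np.radians(ph); P=tcp((-.061*np.cos(p),.05+.061*np.sin(p)),tau)
    s=manip.get_state(); j=manip.ik(P,ori(tau)); dj=np.abs(j-s["joints"]).max(); d=np.linalg.norm(P-s["ee_pos"])
    T=max(dj/.9,d/.04); hit=manip.move_straight(P,frame=ori(tau),speed=d/T,guard=15)
    s=manip.get_state(); print(ph,tau,round(s["t"],2),round(dj,2),round(d,4),np.round(s["wrist_force"],1),np.round(s["joints"],2),hit)
    if hit: break
for n in("side","top"):
    im=manip.camera(n)[:,:,::-1]; o=OFF[n]
    cv2.imwrite(f"pics/{n}3.png",cv2.resize(im[o[1]-60:o[1]+125,o[0]-20:o[0]+180],None,fx=3,fy=3,interpolation=cv2.INTER_CUBIC))
E
```

```text
59 38 9.43 0.43 0.0048 [ 0.5  0.2 -0.5] [-0.46  0.3   2.2   1.29  0.47 -0.36] False
65 32 10.03 0.43 0.0068 [-0.3  0.3 -0.6] [-0.4   0.29  2.12  0.91  0.47  0.07] False
71 26 10.53 0.36 0.0072 [-0.5  0.3 -0.5] [-0.35  0.3   2.03  0.58  0.53  0.42] False
77 20 10.93 0.26 0.0073 [ 0.3 -0.8  0.9] [-0.3   0.31  1.94  0.35  0.63  0.68] False
83 14 11.26 0.17 0.0072 [-0.6  0.1 -0.6] [-0.26  0.34  1.86  0.2   0.75  0.85] False
89 8 11.57 0.13 0.007 [-0.1 -0.7 -0.5] [-0.22  0.38  1.77  0.1   0.88  0.96] False
95 2 11.88 0.13 0.0073 [ 0.4 -1.1 -0.2] [-0.18  0.43  1.68  0.02  1.01  1.05] False
101 -4 12.18 0.13 0.0074 [-1.6 -0.1 -0.2] [-0.15  0.48  1.58 -0.03  1.14  1.11] False
107 -10 12.49 0.13 0.0074 [ 0.4 -0.3  0.2] [-0.12  0.54  1.49 -0.08  1.27  1.15] False
113 -16 12.8 0.13 0.0073 [-0.   0.2  1.1] [-0.09  0.6   1.4  -0.11  1.4   1.18] False
119 -22 13.11 0.13 0.0072 [ 0.1  0.4 -0.1] [-0.07  0.67  1.3  -0.15  1.53  1.2 ] False
```

View pics/top3.png

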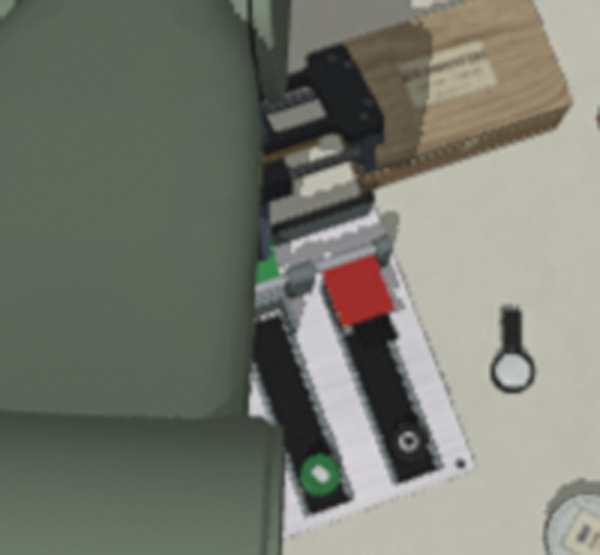

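View pics/side3.png

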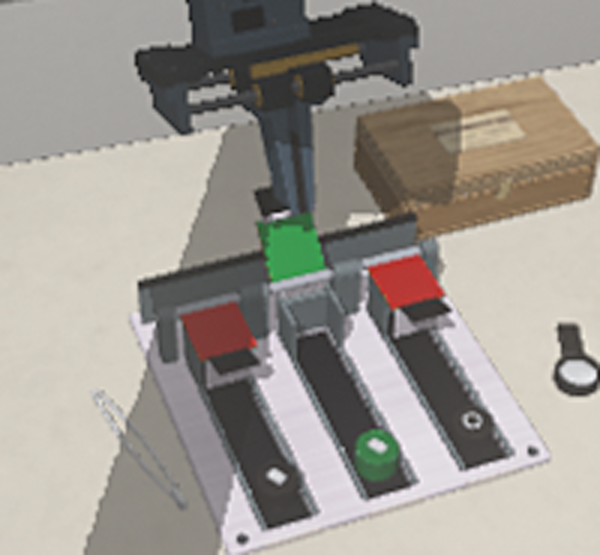

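The side view shows the middle tag with its green face up at (293,248). I back the finger out and move to the push start.

```bash
python3 - <<'E'
from h import *
p=manip.get_state()["ee_pos"]
manip.move_straight(p+Rz(YAW)@[-.03,0,.03],speed=.1)
manip.movep(W([-.183,.0005,.13]),ori(0))
manip.move_straight(W([-.183,.0005,.05]),speed=.12)
s=manip.get_state(); print(s["t"],s["ee_pos"],s["wrist_force"])
for n in("side","top"):
    im=manip.camera(n)[:,:,::-1]; o=OFF[n]
    cv2.imwrite(f"pics/{n}4.png",cv2.resize(im[o[1]-60:o[1]+125,o[0]-20:o[0]+180],None,fx=3,fy=3,interpolation=cv2.INTER_CUBIC))
E
```

```text
15.3417 [ 0.43486695 -0.14577994  0.05014806] [-0.18275112 -0.49050135  0.43432543]
```

View pics/top4.png

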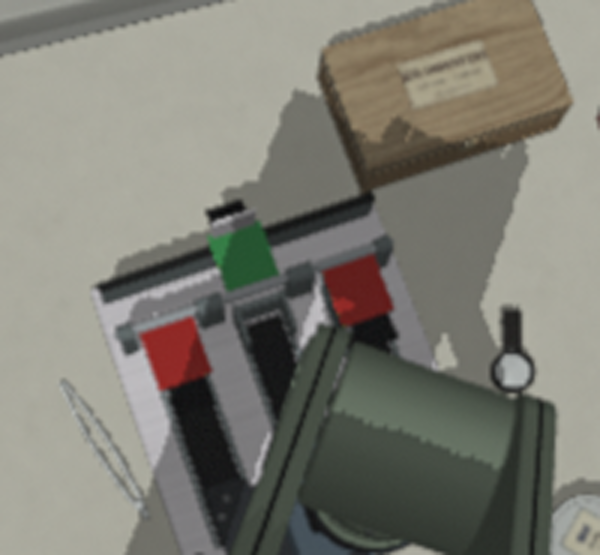

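View pics/side4.png

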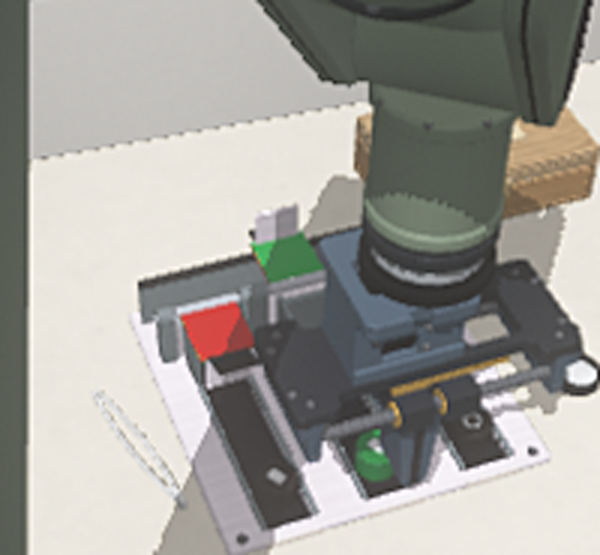

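```bash
python3 - <<'E'
from h import *
for X in([-.183,0,.05],[-.183,.0135,.05],[-.183,-.0135,.05],[-.167,0,.05],[-.146,0,.028],[-.18,0,.008]):
    print(X,[np.round((proj(n,W(X))-np.array(OFF[n])-[-20,-60])*3) for n in("side","top")])
a=cv2.imread("pics/side4.png")[360:540,280:500]; cv2.imwrite("pics/side4c.png",cv2.resize(a,None,fx=3,fy=3))
E
```

```text
[-0.183, 0, 0.05] [array([400., 464.]), array([341., 518.])]
[-0.183, 0.0135, 0.05] [array([381., 470.]), array([324., 524.])]
[-0.183, -0.0135, 0.05] [array([420., 458.]), array([359., 512.])]
[-0.167, 0, 0.05] [array([390., 446.]), array([334., 497.])]
[-0.146, 0, 0.028] [array([376., 444.]), array([322., 474.])]
[-0.18, 0, 0.008] [array([394., 500.]), array([335., 519.])]
```

View pics/side4c.png

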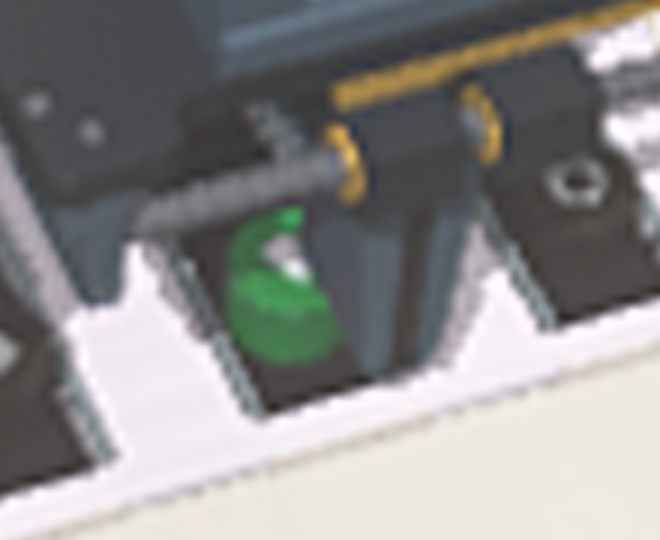

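The tag lies fully back, green side up, in both views (top (245,255), side (290,255)). The fingertip projects behind the puck and in line with its lane. Now lower and push.

```bash
python3 - <<'E'
from h import *
def r(h):
    s=manip.get_state(); print(h,round(s["t"],2),np.round((Rz(-YAW)@(s["ee_pos"]-Q))*1e3,1),np.round(Rz(-YAW)@s["wrist_force"],1))
r(manip.move_straight(W([-.185,.0005,.015]),speed=.06,guard=6))
r(manip.move_straight(W([-.09,.0005,.015]),speed=.06,guard=12))
r(manip.move_straight(W([-.046,.0005,.015]),speed=.02,guard=5))
for n in("side","top"):
    im=manip.camera(n)[:,:,::-1]; o=OFF[n]
    cv2.imwrite(f"pics/{n}5.png",cv2.resize(im[o[1]-60:o[1]+125,o[0]-20:o[0]+180],None,fx=3,fy=3,interpolation=cv2.INTER_CUBIC))
E
```

```text
False 16.18 [-184.9    0.4   15. ] [ 1.2  0.2 -0.3]
False 17.91 [-90.2   0.5  15. ] [-0.2 -1.2 -0.4]
True 19.34 [-60.4   0.8  14.5] [-0.7 -0.3  0.5]
```

View pics/side5.png

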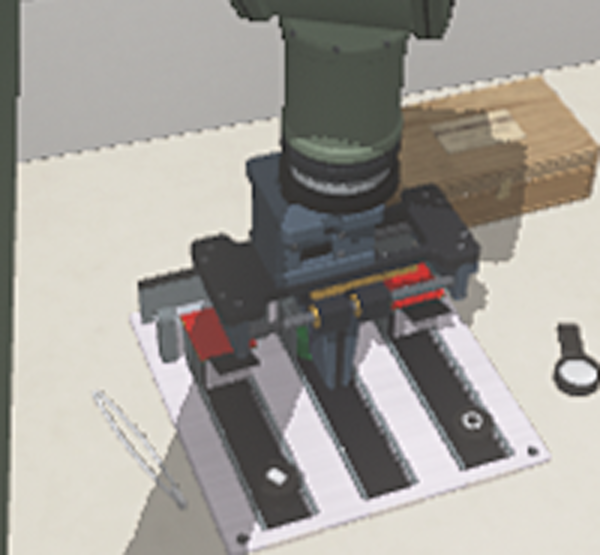

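It stopped at -60.4 against an expected -58, and the force has relaxed. I press again to confirm it is the back stop, then retreat and look.

```bash
python3 - <<'E'
from h import *
def r(h):
    s=manip.get_state(); print(h,round(s["t"],2),np.round((Rz(-YAW)@(s["ee_pos"]-Q))*1e3,1),np.round(Rz(-YAW)@s["wrist_force"],1))
for g in(10,14):
    r(manip.move_straight(W([-.046,.0005,.015]),speed=.02,guard=g))
manip.move_straight(W([-.09,.0005,.015]),speed=.06)
manip.move_straight(W([-.15,.0005,.15]),speed=.15)
manip.movep(W([-.25,.10,.25]),ori(0)); r(0)
for n in("side","top"):
    im=manip.camera(n)[:,:,::-1]; o=OFF[n]
    cv2.imwrite(f"pics/{n}6f.png",im)
    cv2.imwrite(f"pics/{n}6.png",cv2.resize(im[o[1]:o[1]+135,o[0]:o[0]+180],None,fx=4.4,fy=4.4,interpolation=cv2.INTER_CUBIC))
E
```

```text
True 19.81 [-60.5   1.4  13.7] [-0.9  0.2 -0.1]
True 20.23 [-60.7   1.9  13.1] [-1.  -0.8  1.2]
0 22.72 [-249.4   99.6  249.5] [ 1.1 -0.7  0.4]
```

View pics/side6.png

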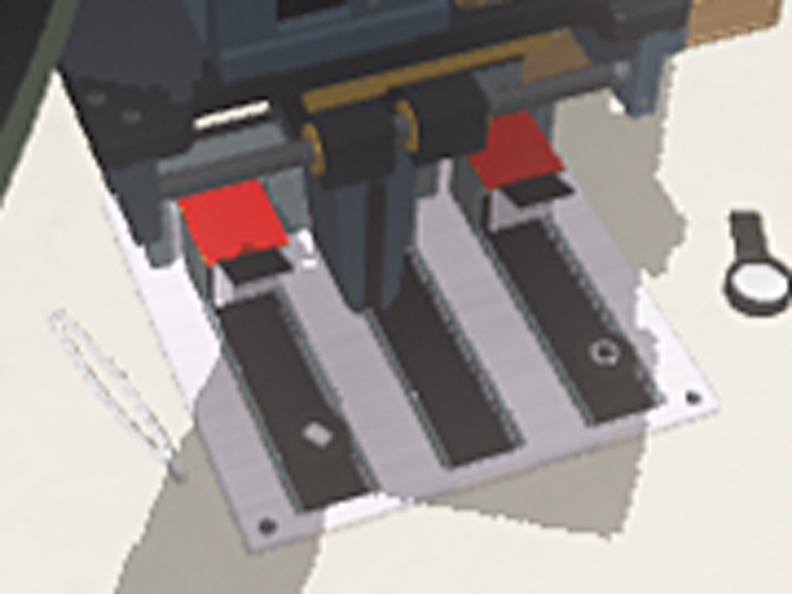

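View pics/top6.png

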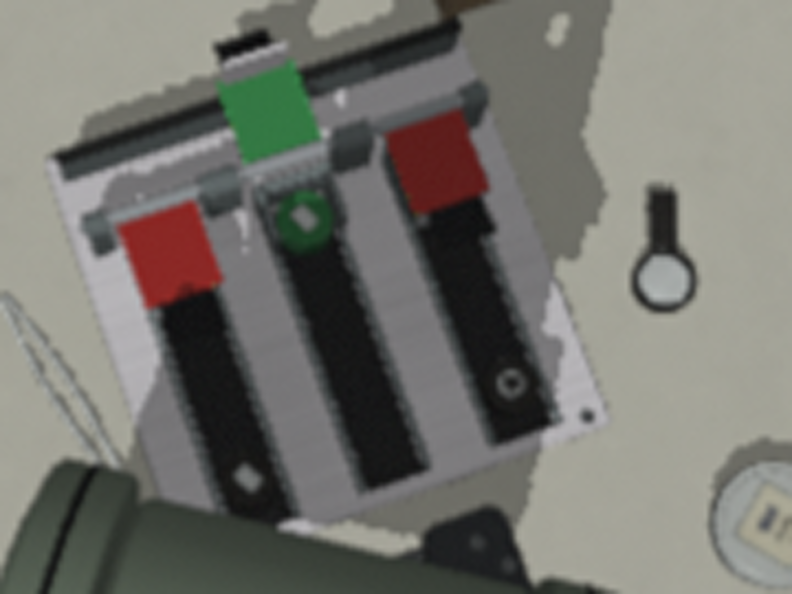

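In the top view the green puck sits in the bay at (305,218) and the tag is green side up. The side view is blocked, so I move the arm aside and measure.

```bash
python3 - <<'E'
from h import *
manip.goto_joints([1.112,.32,1.565,0,1.257,-.02])
for n in("side","top"):
    im=manip.camera(n)[:,:,::-1]; o=OFF[n]
    cv2.imwrite(f"pics/{n}7.png",cv2.resize(im[o[1]:o[1]+135,o[0]:o[0]+180],None,fx=4.4,fy=4.4,interpolation=cv2.INTER_CUBIC))
    cv2.imwrite(f"pics/{n}7c.png",cv2.resize(im[165:195,305:345] if n=="top" else im[170:210,315:355],None,fx=14,fy=14,interpolation=cv2.INTER_CUBIC))
for p,n in(((305,218),"top"),((381,431),"top")):
    X=ray(n,cp(n,p),.028); print(Rz(-YAW)@(X-Q))
for x in(-.027,-.030,-.033): print(x,(proj("top",W([x,0,.028]))-[250,130]+.5)*4.4,(proj("side",W([x,0,.028]))-[250,140]+.5)*4.4)
E
```

```text
[-0.02666995  0.00100083  0.028     ]
[-0.1443124   0.00187336  0.028     ]
-0.027 [307.52894637 218.46627756] [370.66137022 214.3777266 ]
-0.03 [309.46967587 223.77552167] [372.86788059 218.45290986]
-0.033 [311.41242905 229.09030192] [375.08292791 222.54385994]
```

View pics/side7.png

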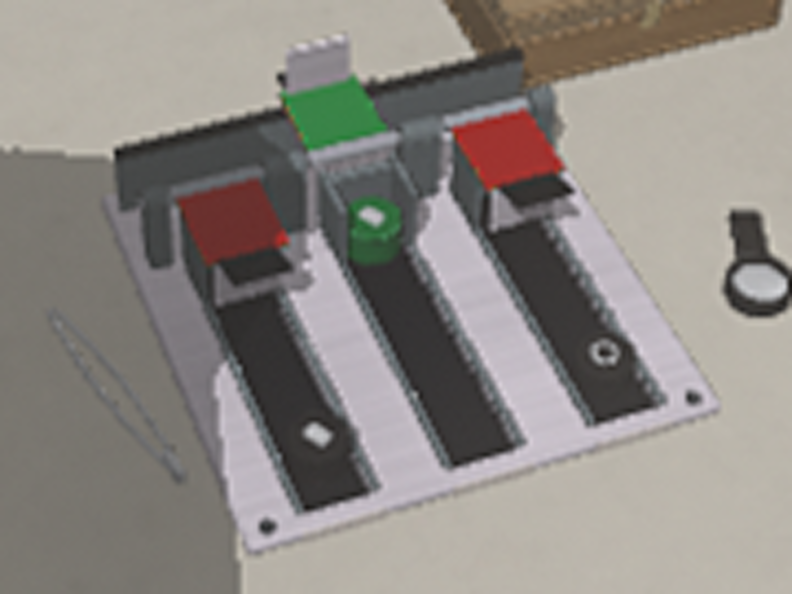

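View pics/top7c.png

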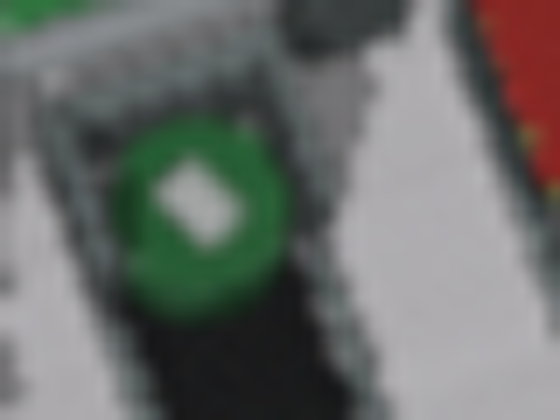

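View pics/side7c.png

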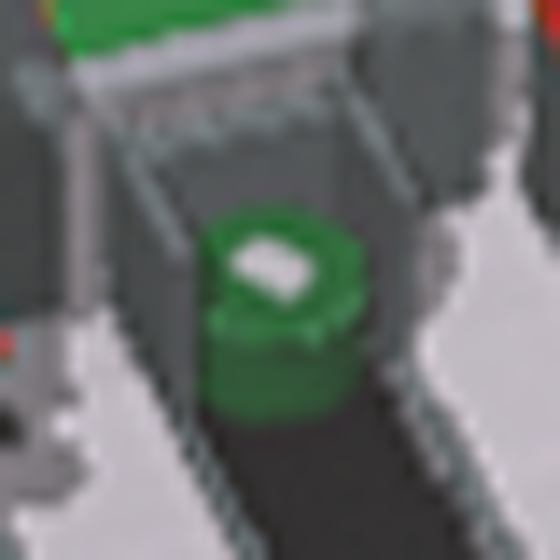

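```bash
python3 - <<'E'
from h import *
print(manip.get_state()["t"])
# full-frame green segmentation of puck in start and now pictures
a={n:cv2.imread(f"pics/{n}0.png") for n in("side","top")}
print([np.round(proj(n,W([x,0,.028])),1) for n in("side","top") for x in(-.027,-.012)])
E
```

```text
25.075
[array([333.7, 188.2]), array([331.3, 183.6]), array([319.4, 179.2]), array([317.2, 173.1])]
```

The side crop shows no floor behind the puck, but my readings spread over 2–3 mm. I overlay the model at home on both pictures as a check.

```bash
python3 - <<'E'
from h import *
S=12
for n,(x0,y0,w,hh) in(("side",(310,160,55,50)),("top",(298,158,55,50))):
    pic=cv2.imread(f"pics/{n}7.png"); im=cv2.resize(pic,(180*4,135*4),interpolation=cv2.INTER_AREA)
    o=OFF[n]; a=im[(y0-o[1])*4:(y0-o[1]+hh)*4,(x0-o[0])*4:(x0-o[0]+w)*4]
    a=cv2.resize(a,None,fx=3,fy=3,interpolation=cv2.INTER_CUBIC)
    def pt(X): return tuple(((proj(n,W(X))-[x0,y0]+.5)*S).astype(int).tolist())
    b=a.copy()
    th=np.linspace(0,2*np.pi,60)
    for z in(.008,.028):
        cv2.polylines(b,[np.array([pt([-.027+.015*np.cos(t),.015*np.sin(t),z]) for t in th])],True,(0,255,255),1)
    for y in(.0175,-.0175):
        cv2.line(b,pt([-.037,y,.008]),pt([-.037,y,.048]),(255,0,255),1)
        cv2.line(b,pt([-.037,y,.048]),pt([-.012,y,.048]),(255,0,255),1)
    cv2.line(b,pt([-.012,.0175,.028]),pt([-.012,-.0175,.028]),(255,255,0),1)
    for x in(0,.05): cv2.line(b,pt([x,.021,.0515]),pt([x,-.021,.0515]),(255,255,255),1)
    cv2.imwrite(f"pics/{n}8.png",cv2.resize(np.hstack([a,b]),None,fx=.6,fy=.6,interpolation=cv2.INTER_AREA))
E
```

```text
(no output)
```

View pics/side8.png

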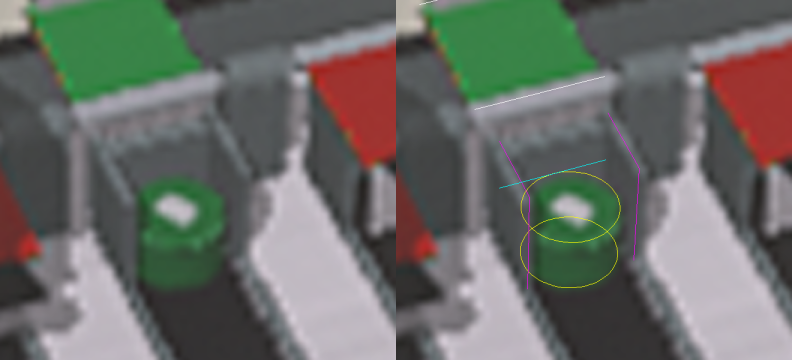

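View pics/top8.png

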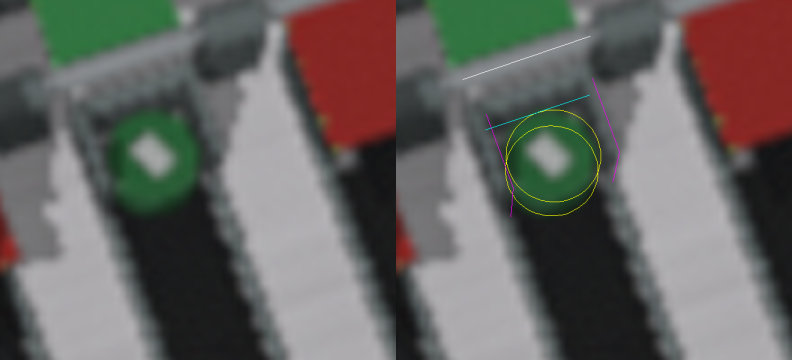

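```bash
python3 - <<'E'
from rig import manip
print(manip.get_state()["t"]); print(manip.sign_off())
E
```

```text
25.075
the job is handed in; nothing more can be done
None
```

The job is done and handed in at 25 s. I flipped the middle tag right over the pivot with the closed fingertips, and it lies back with its green face up. I then pushed the green specimen along the middle lane until it stopped, without ever gripping it.

**Last checks:**
- **Push:** the finger stopped at the same spot (within 0.3 mm) with force limits of 5, 10 and 14 N, so the specimen would go no further.
- **Position:** the top view puts the specimen 26.7 mm forward of the pivot, against 27 mm for home.
- **Disagreements:** the side view reads 1–2 mm short of home, and the finger stopped about 2.4 mm before the expected point. Both are within the 2–3 mm error of my rack position and the camera calibration, and the side view showed no floor visible behind the specimen.
- **Everything else:** in the last pictures the black specimens, their red tags, the loupe and the tweezers look unmoved. The yellow and pink pucks are outside those crops, but the arm did not go near them. The arm was back at its start pose, touching nothing.

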